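Hook the blue sample tote forward on the deep bench rack

TASK

The blue tote has been pushed back on the low bench rack. Pick up the orange-handled pull hook, hook its foot over the blue tote's front lip, and drag the tote straight forward until its front is flush with the rack's front edge; then unhook and stand the hook upright on the bench top again. Move the tote with the hook only, never with the gripper, and leave the yellow and green totes where they are.

Things in the scene. Friction and masses are not known exactly. Their poses are not given: they have to be found in the camera images.
- hook_grip (a point): Pull hook, 0.16 kg, standing on the bench. Handle: orange bar with black band, 110 long (x), 22 wide, 48 high; the point is its centre, near the balance point. x points to the foot, z up. A steel bar runs on from the handle, underside 36 above the handle's underside, to the foot: a plate 6 thick, 40 wide, centred 140 ahead of the point, down to the handle's underside level. (The grey scraper is not the tool.)
- tote_blue_lip (a point): Blue tote with a tube rack in its rear: 200 deep (x), 120 wide, 70 high, 0.4 to 0.7 kg, loose on the deck in any of three places; a pull of 2 to 8 N slides it. The point is the middle of the front edge of its lip, on top; x points into the rack, z up. The lip tops the front wall: 12 thick (x), 8 high, full width. Behind it 70 mm are empty, down to the floor.
- shelf_edge (a point): White fixed rack. Deck: board 15 thick on the bench, 520 wide, 340 deep (x); the point is the middle of its front edge, top face; x points into the rack, z up. From 200 behind the edge an upper board covers it, underside 150 above the bench, with end panels. Three totes stand on the deck, 155 apart, lips about 50 to 110 behind the edge.
- tote_yellow_lip (a point): Yellow tote like the blue one in size and shape, amber jars in its rear, also loose on the deck. Not to be moved. The point is the middle of its lip's front edge, on top; x points into the rack, z up.
- tote_green_lip (a point): Green tote like the blue one in size and shape, a tip box in its rear, also loose on the deck. Not to be moved. The point is the middle of its lip's front edge, on top; x points into the rack, z up.

How it is judged:
By the outcome, as a careful person would: the job done as asked, in the order asked, and still so for the second after the job is handed in, with the robot touching nothing.
It also fails if it takes over 58 s, if anything falls off the work surface, if the arm or the gripper's body presses on something with over 40 N, if the wrist force passes 120 N, or if a joint passes its speed limit or range.

ROBOT

A 6-joint arm with a two-finger parallel gripper is mounted at the origin on the work surface. World frame = base frame: x ahead of the robot, y to its left, z up, the work surface at z = 0. Lengths are in mm, angles in rad, forces in N, time in s.
With the tool pointing down it reaches from about 275 to 1000 mm from the base axis. Payload 8.4 kg.
Tool frame: the origin (TCP) lies midway between the tips of the shut fingers; the grasp point (between the pads) lies r.grasp_offset behind it (r.grasp_offset is the distance from the TCP to the grasp point, in mm); z points along the fingers, y is the direction in which the jaws open and shut (so a half turn about z gives the same grasp; the last joint's range is limited). The gripper opens to 85 mm and grips with 20 to 120 N. Pads are 22 mm wide; open, the fingers measure 114 mm over their backs; the gripper's body (76 mm by 85 mm) begins 54 mm behind the grasp point. The pads swing forward as they close: fully open they stand 13 mm farther back than shut.
Start: joints at [-1.303, 0.353, 1.633, -0, 1.155, -0.002], TCP at [166.585, -602.393, 231.281] pointing down, gripper open.
Joint ranges: [-2.63, 2.63], [-0.92, 2.1], [0.06, 2.66], [-1.3, 4.44], [0, 2.69], [-3.02, 3.02]. Speed limits (rad/s): [2.22, 2.22, 2.79, 3.14, 3.14, 3.14].

INTERFACE

Orientations are given as [roll, pitch, yaw] about the fixed x, y, z axes, in that order (R = Rz(yaw) Ry(pitch) Rx(roll)).
In Python, from rig import r gives the robot as it stands.
- The arm moves only by the tool jog_arm, never from a script. Its argument "series" is a list that holds one entry, the list of rows, each a list of 7 numbers: the shift along the tool's x, y, z in cm, then the turn, a rotation vector about the tool's x, y, z in degrees, then the finger opening in cm, from 0 to 8.54. A call has 1 to 5 rows; each row is the pose to reach, as a shift and turn from the pose commanded when the call began, along the tool's axes at that moment; what a row does not reach only later rows make up. A row lasts 1/8 s, in which the tool goes at most 62.5 mm and 10.7 degrees, less where a joint would pass 70% of its speed; a pose out of reach is approached as far as the arm can. A call with a gripper value outside its range is refused whole. The fingers move at their own pace and stop on an object; "newtons" is the grip in N (left out, the last holds). Time passes only in rows, so rows that repeat a pose let the fingers close. It gives the time, the measured TCP pose, the force and the opening at its end, in the units of the state.
- r.sense(): the state, without advancing time (a new reading comes with each control period).
- r.grab_frame(name): name is "scene" or "top"; returns the picture (420x560x3 uint8, red, green, blue); there is no depth.
- r.calibration(name): a dict with "mtx" (3x3 intrinsics, pixels), "origin" and "attitude" of the camera in the world. Camera axes: x right, y down, z forward; pixel columns grow to the right and rows downward; lengths in mm; the calibration is good to about 2 mm. A picture is of the moment at which its call begins. calibration takes no time and is no camera call.
- r.sign_off(): hands the job in, once; it reports no verdict.
The state is a dict: "clock": time; "qpos": joint angles; "qvel": joint speeds; "joint_efforts": joint torques, N m; "eef_pos": TCP position; "tcp_rot": TCP orientation; "contact_force": force on the tool from outside, world axes, zero at the start; "wrist_torque": the same for the moment, N m; "opening": opening from 0.0 (shut) to 1.0 (fully open).
Only numpy, scipy, OpenCV 4.12 (cv2) and the standard library are available. Lean on these libraries where they do the work, as an engineer would, in place of code of your own. Each camera call takes 0.05 s, during which the arm holds its last target.

## Working session

There is one attempt and no reset: what is moved stays moved. The work goes in short steps, Python scripts to look and compute and a tool call to move; the robot and the scene stay as the last step left them, time stands still between calls to the robot, and variables do not carry over. Pictures are saved under pics/ and viewed, and the job is handed in when it is done.

Besides the shell and the picture viewer there is one more tool, called after ">>>" in YAML: its name, and indented under it one key for each argument. jog_arm: Moves the arm, as the interface text tells. Its arguments: {"type":"object","properties":{"series":{"type":"array","items":{"type":"array","items":{"type":"array","items":{"type":"number"}}}},"newtons":{"type":"number"}},"required":["series"]}

```bash
ls; mkdir -p pics
python3 - <<'E'
from rig import r
import cv2
for n in("scene","top"):
    f=r.grab_frame(n); cv2.imwrite(f"pics/{n}0.png",cv2.cvtColor(f,cv2.COLOR_RGB2BGR)); 
    c=r.calibration(n); print(n,c)
s=r.sense(); print(s, r.grasp_offset)
E
```

```text
pics
scene {'mtx': array([[430.50710913,   0.        , 278.07446404],
       [  0.        , 430.50710913, 214.21826818],
       [  0.        ,   0.        ,   1.        ]]), 'origin': array([ 980.24035023, -665.59887316,  847.07086477]), 'attitude': array([-2.31741986,  0.01211418,  0.52604097])}
top {'mtx': array([[457.49006576,   0.        , 268.06965515],
       [  0.        , 457.49006576, 202.13564889],
       [  0.        ,   0.        ,   1.        ]]), 'origin': array([ 476.63041371,   13.32145376, 1044.74062907]), 'attitude': array([-3.05163181,  0.02478634, -1.58413556])}
{'clock': 0.1, 'qpos': array([-1.30340657e+00,  3.53592484e-01,  1.63406654e+00,  7.57710606e-06,
        1.15520976e+00, -2.42210622e-03]), 'qvel': array([ 0.00040515, -0.00124581, -0.00209187,  0.00047262,  0.0007765 ,
        0.00046645]), 'joint_efforts': array([-1.23724596e-03, -6.06355548e+01, -3.42821288e+01, -1.08420313e-04,
        4.01290949e-03, -3.80711185e-05]), 'eef_pos': array([ 166.46767881, -601.97100413,  230.62536853]), 'tcp_rot': array([-3.14031654e+00, -1.00191387e-05,  2.69808795e-01]), 'contact_force': array([-0.30093037, -0.25837896,  0.25457753]), 'wrist_torque': array([-0.02940818,  0.01398717, -0.00889634]), 'opening': 1.0016698823882744} 18.700000000000003
```

View pics/scene0.png

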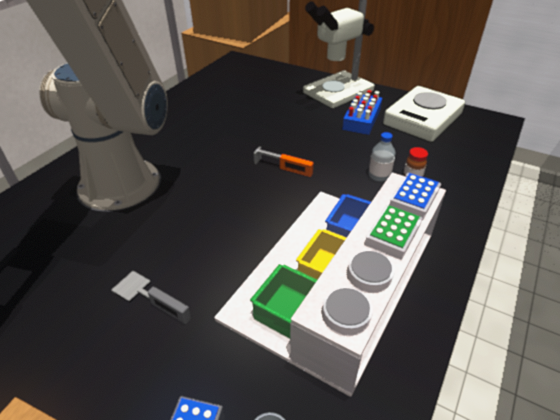

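View pics/top0.png

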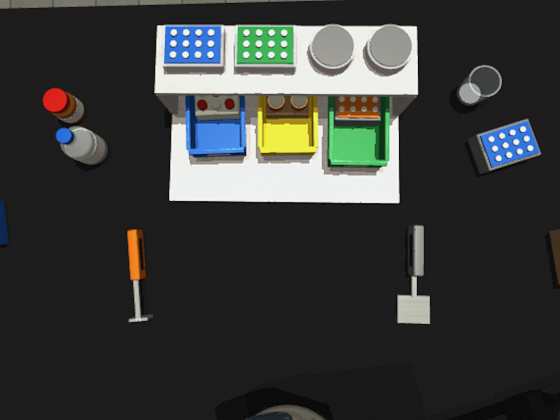

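The scene picture shows the orange hook at about (290,162), with its foot at (258,157). The top picture shows the handle at (136,255) and the foot at (140,319), pointing toward the robot. The blue tote lip is at about (217,153) and the deck's front edge at row 202. I'll zoom in to measure.

Run:
```python
import cv2
t=cv2.imread('pics/top0.png'); 
cv2.imwrite('pics/z1.png',cv2.resize(t[220:330,90:190],None,fx=5.4,fy=5.4,interpolation=cv2.INTER_CUBIC))
cv2.imwrite('pics/z2.png',cv2.resize(t[80:215,160:410],None,fx=3.2,fy=3.2,interpolation=cv2.INTER_CUBIC))
s=cv2.imread('pics/scene0.png'); 
cv2.imwrite('pics/z3.png',cv2.resize(s[130:190,240:330],None,fx=8,fy=8,interpolation=cv2.INTER_CUBIC))
```

```text
(no output)
```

View pics/z1.png

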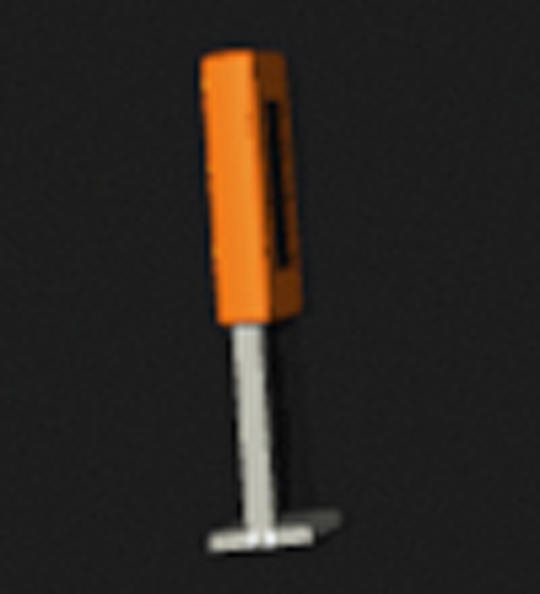

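View pics/z2.png

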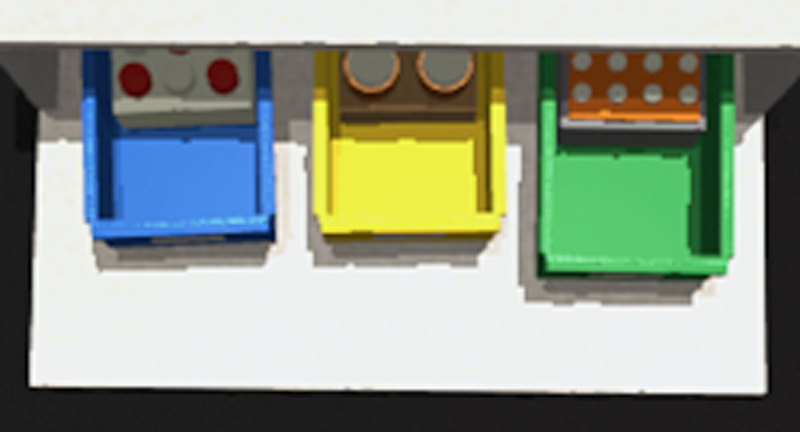

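View pics/z3.png

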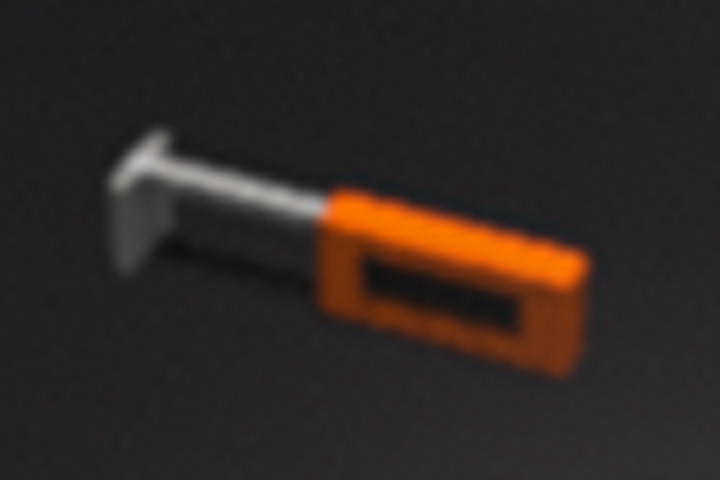

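```bash
cat > h.py <<'E'
import numpy as np
from scipy.spatial.transform import Rotation as R
from rig import r
def ray(cam,u,v,z):
    c=r.calibration(cam); d=R.from_euler('xyz',c['attitude']).as_matrix()@np.linalg.solve(c['mtx'],[u,v,1.])
    return c['origin']+d*(z-c['origin'][2])/d[2]
def proj(cam,p):
    c=r.calibration(cam); q=c['mtx']@(R.from_euler('xyz',c['attitude']).as_matrix().T@(np.array(p,float)-c['origin']))
    return q[:2]/q[2]
E
python3 - <<'E'
from h import *
import cv2
print('robot base', proj('scene',[0,0,0]),proj('top',[0,0,0]))
for n,(u,v) in dict(TL=(200,55),TR=(252,52),BL=(217,322),BR=(270,322)).items():
    print(n, ray('top',u/5.4+90-.4,v/5.4+220-.4,48).round(1))
for n,(u,v) in dict(bl=(208,552),br=(313,543)).items():
    print('foot',n, ray('top',u/5.4+90-.4,v/5.4+220-.4,40).round(1))
for n,(u,v) in dict(L=(30,386),R=(766,393)).items():
    print('shelf',n, ray('top',u/3.2+160-.4,v/3.2+80-.4,15).round(1))
t=cv2.imread('pics/top0.png'); 
cv2.imwrite('pics/z4.png',cv2.resize(t[130:175,180:260],None,fx=10,fy=10,interpolation=cv2.INTER_NEAREST))
s=cv2.imread('pics/scene0.png'); 
cv2.imwrite('pics/z5.png',cv2.resize(s[180:345,210:350],None,fx=3.6,fy=3.6,interpolation=cv2.INTER_CUBIC))
E
```

```text
robot base [119.16225813 182.96841586] [288.97959937 462.9194114 ]
TL [510.8 347.9  48. ]
TR [511.8 326.6  48. ]
BL [403.5 339.4  48. ]
BR [403.2 318.   48. ]
foot bl [311.5 344.4  40. ]
foot br [314.6 301.9  40. ]
shelf L [577.8 262.9  15. ]
shelf R [ 564.7 -256.3   15. ]
```

View pics/z4.png

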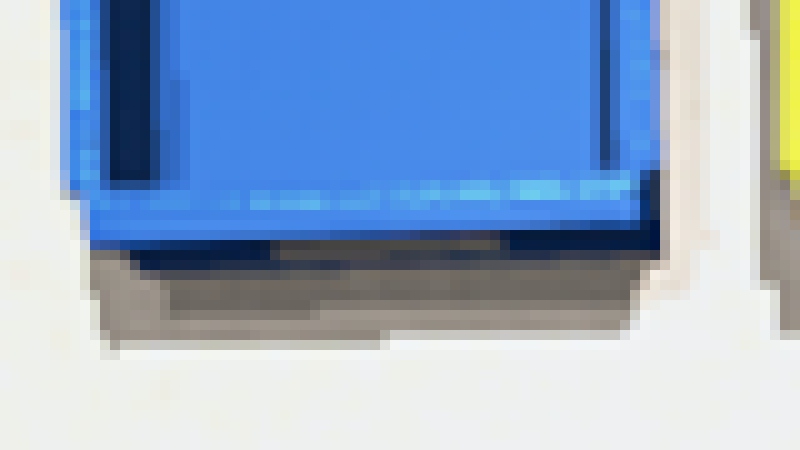

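View pics/z5.png

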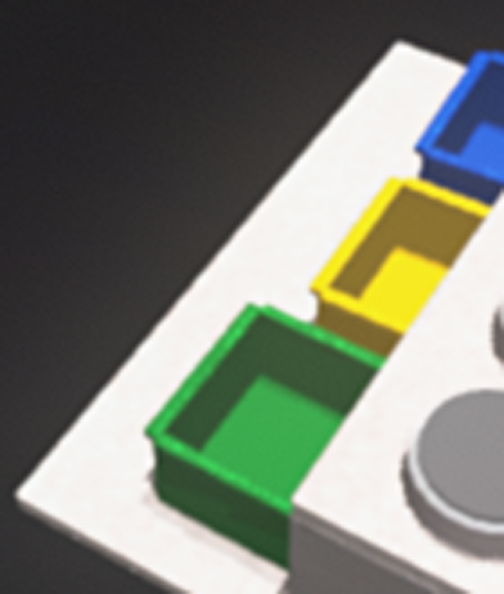

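Run:
```python
from h import *
a=ray('top',188.5,154.3,85);b=ray('top',243.5,152.4,85);m=(a+b)/2;yaw=np.arctan2(-(a-b)[0],(a-b)[1])
print('blue',a.round(1),b.round(1),m.round(1),yaw, np.linalg.norm(a-b))
print('rear lip',ray('top',215,148.5,85).round(1))
# shelf edges: fit front line by brightness
import cv2
t=cv2.imread('pics/top0.png',0).astype(float)
P=[]
for c in range(175,396,5):
    col=t[190:215,c]; k=np.where(col<128)[0][0]; v=190+k-1+(col[k-1]-128)/(col[k-1]-col[k])
    P.append(ray('top',c,v,15))
P=np.array(P);k=np.polyfit(P[:,1],P[:,0],1);print('shelf line',k,'res',np.std(P[:,0]-np.polyval(k,P[:,1])))
o=np.array([np.polyval(k,3.3),3.3]); y=np.arctan(-k[0]); ex=np.array([np.cos(y),np.sin(y)]);ey=np.array([-ex[1],ex[0]])
print('mid',o,'yaw',y)
for n,p in dict(blue=m,).items(): print(n,(p[:2]-o)@ex,(p[:2]-o)@ey)
# scene check
for n,p in dict(midedge=[*o,15],bl=a,br=b,L=[577.8,262.9,15],R=[564.7,-256.3,15]).items():print(n,proj('scene',p).round(1))
# hook: handle model check
hx=np.array([311.5+3,322.]);
for n,p in dict(h1=[510.8,347.9,48],h2=[511.8,326.6,48],h3=[403.5,339.4,48],h4=[403.2,318,48]).items():print(n,((proj('scene',p)-[240,130])*8).round(0))
```

```text
blue [668.8 204.6  85. ] [670.7  86.9  85. ] [669.8 145.8  85. ] 0.016650092111870775 117.73024885541115
rear lip [680.3 147.8  85. ]
shelf line [2.69201452e-02 5.70579046e+02] res 0.23236526763955626
mid [570.66788231   3.3       ] yaw -0.026913645066419356
blue 95.23253465076851 145.0720672604416
midedge [275.  243.8]
bl [342.4 192.6]
br [324.5 218.4]
L [320.5 190.1]
R [214.9 315.3]
h1 [590. 243.]
h2 [568. 272.]
h3 [343. 178.]
h4 [316. 205.]
```

```bash
cat > go.py <<'E'
import sys
from h import *
# usage: go.py x y z yaw_deg -> shift cm & rotvec deg in tool axes
x,y,z,w=map(float,sys.argv[1:5])
s=r.sense(); Rt=R.from_euler('xyz',s['tcp_rot'])
d=Rt.inv().apply(np.array([x,y,z])-s['eef_pos'])/10
rv=(Rt.inv()*R.from_euler('xyz',[np.pi,0,np.radians(w)])).as_rotvec(degrees=True)
print('t',s['clock'],'pos',s['eef_pos'].round(1),'rpy',np.degrees(s['tcp_rot']).round(2),'F',s['contact_force'].round(1),'op',round(s['opening'],3))
print('shift',d.round(2),'rot',rv.round(2), 'q',s['qpos'].round(2))
E
python3 go.py 457.3 333 120 4.2
```

```text
t 0.1 pos [ 166.5 -602.   230.6] rpy [-179.93   -0.     15.46] F [-0.3 -0.3  0.3] op 1.002
shift [ 52.95 -82.35  11.17] rot [-7.000e-02  1.000e-02  1.126e+01] q [-1.3   0.35  1.63  0.    1.16 -0.  ]
```

>>> jog_arm:
  series:
    - [[52.9,-82.3,0,0,0,11.3,8.5],[52.9,-82.3,0,0,0,11.3,8.5],[52.9,-82.3,0,0,0,11.3,8.5],[52.9,-82.3,0,0,0,11.3,8.5],[52.9,-82.3,0,0,0,11.3,8.5]]

```text
clock: 0.72
eef_pos: [259.4, -302.0, 231.1]
tcp_rot: [-3.141, -0.0, 0.072]
contact_force: [1.5, -0.2, 0.6]
opening: 0.994
```

```bash
python3 go.py 457.3 333 120 4.2
```

```text
t 0.725 pos [ 259.4 -302.   231.1] rpy [-1.7999e+02 -1.0000e-02  4.1200e+00] F [ 1.5 -0.2  0.6] op 0.994
shift [ 24.29 -61.92  11.12] rot [-0.01 -0.01 -0.08] q [-0.87 -0.01  2.08  0.    1.07  0.63]
```

>>> jog_arm:
  series:
    - [[24.2,-61.9,0,0,0,0,8.5],[24.2,-61.9,0,0,0,0,8.5],[24.2,-61.9,0,0,0,0,8.5],[24.2,-61.9,0,0,0,0,8.5],[24.2,-61.9,0,0,0,0,8.5]]

```text
clock: 1.35
eef_pos: [351.9, -3.4, 231.5]
tcp_rot: [3.141, -0.001, 0.073]
contact_force: [2.0, -0.7, -0.6]
opening: 0.998
```

```bash
python3 go.py 457.3 333 120 4.2
```

```text
t 1.35 pos [351.9  -3.4 231.5] rpy [ 1.7999e+02 -6.0000e-02  4.1600e+00] F [ 2.  -0.7 -0.6] op 0.998
shift [ 12.93 -32.8   11.16] rot [ 0.01 -0.06 -0.04] q [-0.01 -0.1   2.16 -0.    1.08  1.48]
```

>>> jog_arm:
  series:
    - [[12.9,-32.8,5,0,0,0,8.5],[12.9,-32.8,5,0,0,0,8.5],[12.9,-32.8,5,0,0,0,8.5],[12.9,-32.8,5,0,0,0,8.5],[12.9,-32.8,8,0,0,0,8.5]]

```text
clock: 1.98
eef_pos: [443.5, 288.6, 171.8]
tcp_rot: [-3.141, -0.002, 0.073]
contact_force: [1.1, 0.3, 0.2]
opening: 0.994
```

```bash
python3 go.py 457.3 333 100 4.2
```

```text
t 1.975 pos [443.5 288.6 171.8] rpy [-1.7994e+02 -1.2000e-01  4.2000e+00] F [1.1 0.3 0.2] op 0.994
shift [ 1.69 -4.32  7.19] rot [-0.06 -0.12  0.01] q [ 0.57  0.27  1.9  -0.    0.97  2.07]
```

>>> jog_arm:
  series:
    - [[0,0,0,0,0,0,8.5],[0,0,0,0,0,0,8.5]]

```text
clock: 2.22
eef_pos: [441.8, 285.3, 171.1]
tcp_rot: [3.141, 0.002, 0.073]
contact_force: [0.1, 0.2, -0.3]
opening: 0.995
```

```bash
python3 go.py 457.3 333 100 4.2
```

```text
t 2.225 pos [441.8 285.3 171.1] rpy [1.7994e+02 9.0000e-02 4.2000e+00] F [ 0.1  0.2 -0.3] op 0.995
shift [ 1.91 -4.66  7.1 ] rot [0.06 0.09 0.  ] q [ 0.57  0.27  1.9  -0.    0.97  2.07]
```

>>> jog_arm:
  series:
    - [[1.9,-4.7,7.1,0,0,0,8.5],[1.9,-4.7,7.1,0,0,0,8.5],[1.9,-4.7,7.1,0,0,0,8.5]]

```text
clock: 2.6
eef_pos: [457.5, 332.8, 100.0]
tcp_rot: [3.14, 0.002, 0.072]
contact_force: [-0.0, -0.1, -0.0]
opening: 0.996
```

```bash
python3 go.py 457.3 333 8 4.2
python3 - <<'E'
from rig import r
import cv2
for n,sl in(("scene",(slice(90,210),slice(200,360))),("top",(slice(200,340),slice(60,240)))):
    f=r.grab_frame(n)[sl]; cv2.imwrite(f"pics/{n}1.png",cv2.resize(cv2.cvtColor(f,cv2.COLOR_RGB2BGR),None,fx=4,fy=4))
E
```

```text
t 2.6 pos [457.5 332.8 100. ] rpy [1.7993e+02 1.0000e-01 4.1300e+00] F [-0.  -0.1 -0. ] op 0.996
shift [-0.   -0.03  9.2 ] rot [ 0.07  0.1  -0.07] q [ 0.63  0.42  1.87 -0.    0.85  2.13]
```

View pics/scene1.png

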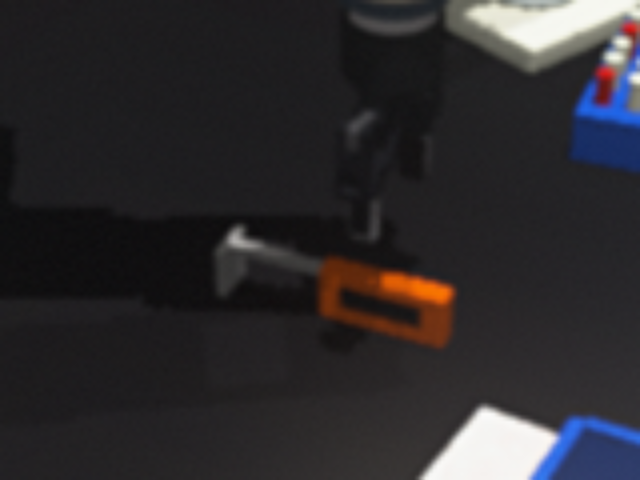

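View pics/top1.png

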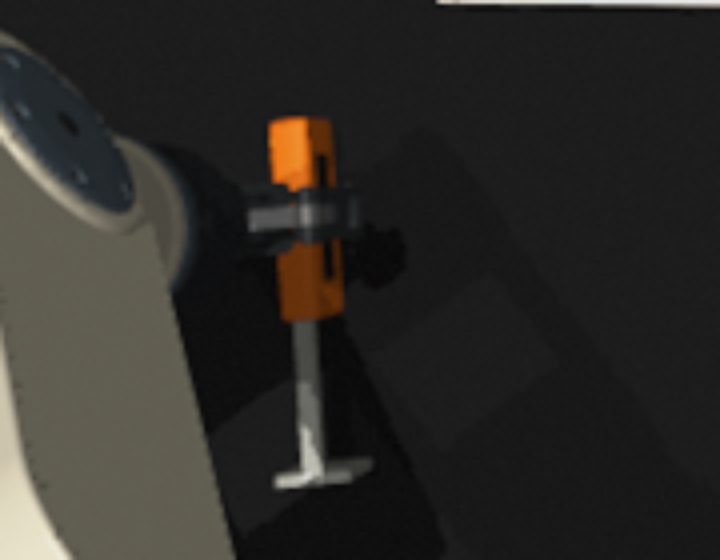

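The gripper at (302,215) straddles the handle in the top view, centred along its length. Now I'll descend and grip.

>>> jog_arm:
  series:
    - [[0,0,5,0,0,0,8.5],[0,0,9.1,0,0,0,8.5],[0,0,9.1,0,0,0,8.5],[0,0,9.1,0,0,0,8.5]]

```text
clock: 3.2
eef_pos: [459.1, 334.2, 11.7]
tcp_rot: [-3.14, -0.002, 0.072]
contact_force: [0.2, 0.7, 0.1]
opening: 0.994
```

>>> jog_arm:
  series:
    - [[0,0,0,0,0,0,1.5],[0,0,0,0,0,0,1.5],[0,0,0,0,0,0,1.5],[0,0,0,0,0,0,1.5],[0,0,0,0,0,0,1.5]]
  newtons: 70

```text
clock: 3.82
eef_pos: [458.3, 334.1, 10.2]
tcp_rot: [-3.141, -0.001, 0.073]
contact_force: [0.3, -1.4, 6.4]
opening: 0.25
```

```bash
python3 go.py 457.3 333 150 4.2
```

```text
t 3.825 pos [458.3 334.1  10.2] rpy [-1.7999e+02 -3.0000e-02  4.1700e+00] F [ 0.3 -1.4  6.4] op 0.25
shift [ -0.1    0.1  -13.98] rot [-0.01 -0.03 -0.03] q [ 0.63  0.56  1.9  -0.    0.68  2.13]
```

>>> jog_arm:
  series:
    - [[0,0,-5,0,0,0,1.5],[0,0,-11,0,0,0,1.5],[0,0,-14,0,0,-10,1.5],[0,0,-14,0,0,-20,1.5],[0,0,-14,0,0,-30,1.5]]

```text
clock: 4.45
eef_pos: [458.0, 334.0, 150.1]
tcp_rot: [-3.142, -0.001, 0.602]
contact_force: [0.3, 0.7, -2.3]
opening: 0.248
```

>>> jog_arm:
  series:
    - [[0,0,0,0,0,-10,1.5],[0,0,0,0,0,-20,1.5],[0,0,0,0,0,-30,1.5],[0,0,0,0,0,-40,1.5],[0,0,0,0,0,-50,1.5]]

```text
clock: 5.08
eef_pos: [457.7, 333.8, 149.3]
tcp_rot: [-3.141, 0.0, 1.475]
contact_force: [-0.2, -0.6, -2.2]
opening: 0.252
```

>>> jog_arm:
  series:
    - [[0,0,0,0,0,-10,1.5],[0,0,0,0,0,-20,1.5],[0,0,0,0,0,-30,1.5],[0,0,0,0,0,-40,1.5],[0,0,0,0,0,-50,1.5]]

```text
clock: 5.7
eef_pos: [457.7, 333.8, 149.3]
tcp_rot: [-3.141, -0.0, 2.347]
contact_force: [0.4, 0.3, -1.8]
opening: 0.249
```

```bash
python3 go.py 540 149.4 155 178.46
python3 - <<'E'
from rig import r
import cv2
f=r.grab_frame("top")[100:380,40:440]; cv2.imwrite(f"pics/top2.png",cv2.resize(cv2.cvtColor(f,cv2.COLOR_RGB2BGR),None,fx=2,fy=2))
E
```

```text
t 5.7 pos [457.7 333.8 149.3] rpy [-1.7996e+02 -1.0000e-02  1.3449e+02] F [ 0.4  0.3 -1.8] op 0.249
shift [-18.92  -7.06  -0.57] rot [-4.000e-02 -2.000e-02 -4.397e+01] q [ 0.63  0.36  1.83  0.    0.95 -0.15]
```

View pics/top2.png

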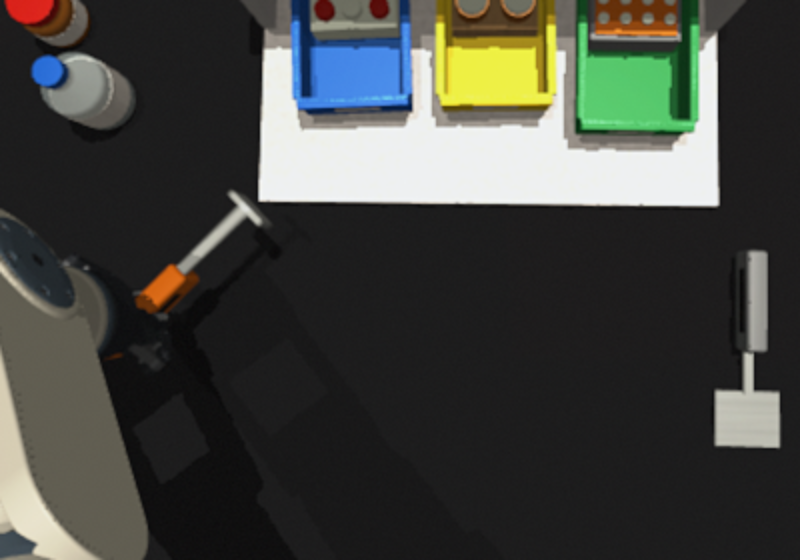

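The hook is firmly held, with its foot at about (248,212) pointing toward the rack. I'll carry on over the blue tote.

>>> jog_arm:
  series:
    - [[-4,-1.4,0,0,0,-9,1.5],[-8,-3,0,0,0,-18,1.5],[-12,-4.5,-0.3,0,0,-27,1.5],[-16,-6,-0.5,0,0,-36,1.5],[-18.9,-7.1,-0.5,0,0,-44,1.5]]

```text
clock: 6.38
eef_pos: [539.2, 147.3, 154.6]
tcp_rot: [-3.141, -0.0, 3.111]
contact_force: [0.2, 0.4, -1.0]
opening: 0.249
```

```bash
python3 go.py 566 149.4 155 178.46
```

```text
t 6.375 pos [539.2 147.3 154.6] rpy [-179.99   -0.    178.22] F [ 0.2  0.4 -1. ] op 0.249
shift [-2.67  0.29 -0.04] rot [-0.01 -0.   -0.24] q [ 0.26  0.34  1.85 -0.    0.96 -1.28]
```

>>> jog_arm:
  series:
    - [[-2.7,0.1,0,0,0,-0.2,1.5],[-2.7,0.1,0,0,0,-0.2,1.5],[-2.7,0.1,0,0,0,-0.2,1.5]]

```text
clock: 6.75
eef_pos: [564.9, 149.0, 154.1]
tcp_rot: [-3.141, -0.001, 3.111]
contact_force: [0.3, -0.1, -1.4]
opening: 0.247
```

```bash
python3 go.py 566 149.4 67 178.46
python3 - <<'E'
from rig import r
import cv2
for n,sl in(("scene",(slice(130,260),slice(240,420))),("top",(slice(80,260),slice(140,340)))):
    f=r.grab_frame(n)[sl]; cv2.imwrite(f"pics/{n}3.png",cv2.resize(cv2.cvtColor(f,cv2.COLOR_RGB2BGR),None,fx=3.3,fy=3.3))
E
```

```text
t 6.75 pos [564.9 149.  154.1] rpy [-1.7998e+02 -8.0000e-02  1.7827e+02] F [ 0.3 -0.1 -1.4] op 0.247
shift [-0.12  0.04  8.71] rot [-0.02 -0.08 -0.19] q [ 0.26  0.38  1.79  0.    0.98 -1.29]
```

View pics/scene3.png

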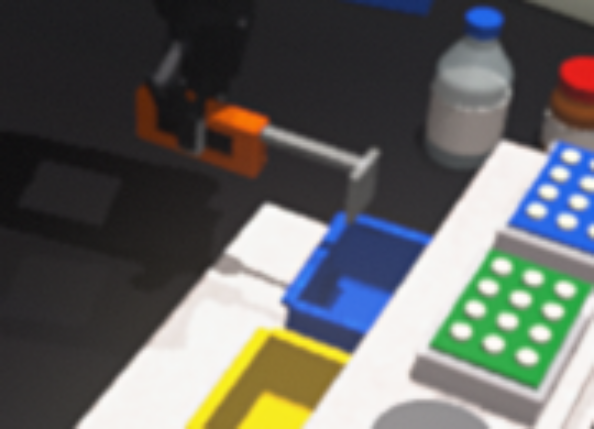

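View pics/top3.png

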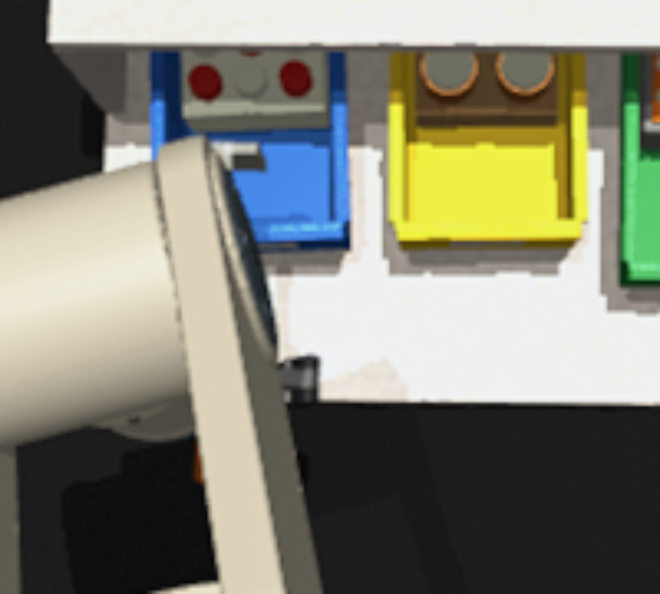

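Run:
```python
from h import *
g=np.array([564.9-1,149,154.1-10.2]); ex=np.array([.9996,-.027,0]);ey=np.array([.027,.9996,0]);ez=np.array([0,0,1])
for h in(0,42):
  for s in(-20,20):
    for a in (137,143):
      p=g+a*ex+s*ey+h*ez; print(h,s,a,p.round(0),'sc',((proj('scene',p)-[240,130])*3.3).round(0),'top',((proj('top',p)-[140,80])*3.3).round(0))
```

```text
0 -20 137 [700. 125. 144.] sc [340. 218.] top [271. 173.]
0 -20 143 [706. 125. 144.] sc [348. 221.] top [271. 163.]
0 20 137 [701. 165. 144.] sc [363. 190.] top [205. 173.]
0 20 143 [707. 165. 144.] sc [370. 192.] top [206. 163.]
42 -20 137 [700. 125. 186.] sc [346. 175.] top [262. 156.]
42 -20 143 [706. 125. 186.] sc [353. 178.] top [262. 146.]
42 20 137 [701. 165. 186.] sc [368. 147.] top [193. 155.]
42 20 143 [707. 165. 186.] sc [376. 149.] top [193. 145.]
```

The foot's corners match the prediction within about a pixel: scene view near-bottom (347,220), top view (265,150). It sits over the empty part of the blue tote, so I'll lower it.

>>> jog_arm:
  series:
    - [[-0.1,0,3,0,0,-0.2,1.5],[-0.1,0,6,0,0,-0.2,1.5],[-0.1,0,8.7,0,0,-0.2,1.5],[-0.1,0,8.7,0,0,-0.2,1.5]]

```text
clock: 7.35
eef_pos: [564.6, 148.9, 65.9]
tcp_rot: [-3.14, -0.004, 3.117]
contact_force: [1.0, -0.2, -1.4]
opening: 0.253
```

```bash
python3 go.py 546 149.4 67 178.46
python3 - <<'E'
from rig import r
import cv2
for n,sl in(("scene",(slice(130,260),slice(240,420))),):
    f=r.grab_frame(n)[sl]; cv2.imwrite(f"pics/{n}4.png",cv2.resize(cv2.cvtColor(f,cv2.COLOR_RGB2BGR),None,fx=3.3,fy=3.3))
E
```

```text
t 7.35 pos [564.6 148.9  65.9] rpy [-179.93   -0.24  178.57] F [ 1.  -0.2 -1.4] op 0.253
shift [ 1.86  0.   -0.1 ] rot [-0.07 -0.24  0.11] q [ 0.26  0.5   1.84  0.    0.81 -1.29]
```

View pics/scene4.png

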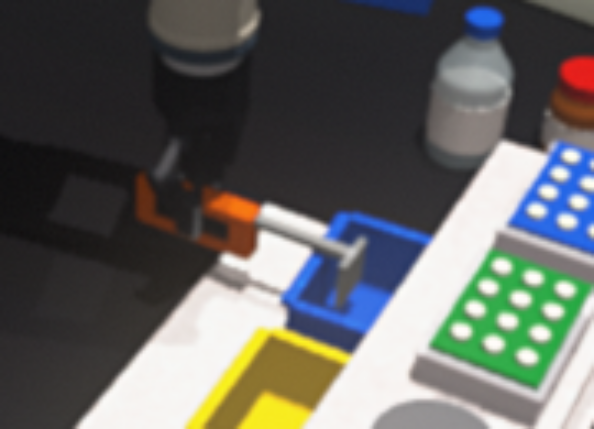

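The foot hangs inside the blue tote, at zoomed position (350,280), with the bar clear above the lip. I'll pull forward gently.

>>> jog_arm:
  series:
    - [[0.6,0,0,0,0,0,1.5],[1.2,0,0,0,0,0,1.5],[1.7,0,0,0,0,0,1.5],[2.1,0,0,0,0,0,1.5],[2.5,0,0,0,0,0,1.5]]

```text
clock: 8.02
eef_pos: [542.2, 149.8, 67.9]
tcp_rot: [3.141, 0.001, 3.117]
contact_force: [2.8, -0.4, -2.6]
opening: 0.244
```

>>> jog_arm:
  series:
    - [[0.4,0,0,0,0,0,1.5],[0.8,0,0,0,0,0,1.5],[1.2,0,0,0,0,0,1.5],[1.6,0,0,0,0,0,1.5],[2.0,0,0,0,0,0,1.5]]

```text
clock: 8.65
eef_pos: [521.8, 150.2, 67.7]
tcp_rot: [3.141, 0.0, 3.116]
contact_force: [3.8, 1.0, -1.2]
opening: 0.247
```

>>> jog_arm:
  series:
    - [[0.4,0,0,0,0,0,1.5],[0.8,0,0,0,0,0,1.5],[1.2,0,0,0,0,0,1.5],[1.6,0,0,0,0,0,1.5],[2.0,0,0,0,0,0,1.5]]

```text
clock: 9.28
eef_pos: [501.6, 150.6, 67.6]
tcp_rot: [3.142, 0.0, 3.116]
contact_force: [3.2, 0.2, -0.6]
opening: 0.249
```

```bash
python3 go.py 449 149.4 67 178.46
python3 - <<'E'
from rig import r
import cv2
for n,sl in(("scene",(slice(130,260),slice(240,420))),("top",(slice(80,260),slice(140,340)))):
    f=r.grab_frame(n)[sl]; cv2.imwrite(f"pics/{n}5.png",cv2.resize(cv2.cvtColor(f,cv2.COLOR_RGB2BGR),None,fx=3.3,fy=3.3))
E
```

```text
t 9.275 pos [501.6 150.6  67.6] rpy [1.8000e+02 1.0000e-02 1.7855e+02] F [ 3.2  0.2 -0.6] op 0.249
shift [ 5.26 -0.26  0.06] rot [0.   0.01 0.09] q [ 0.29  0.42  1.98 -0.    0.75 -1.26]
```

View pics/scene5.png

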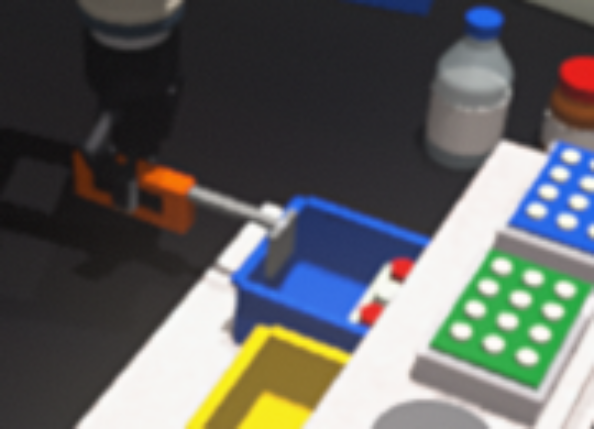

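View pics/top5.png

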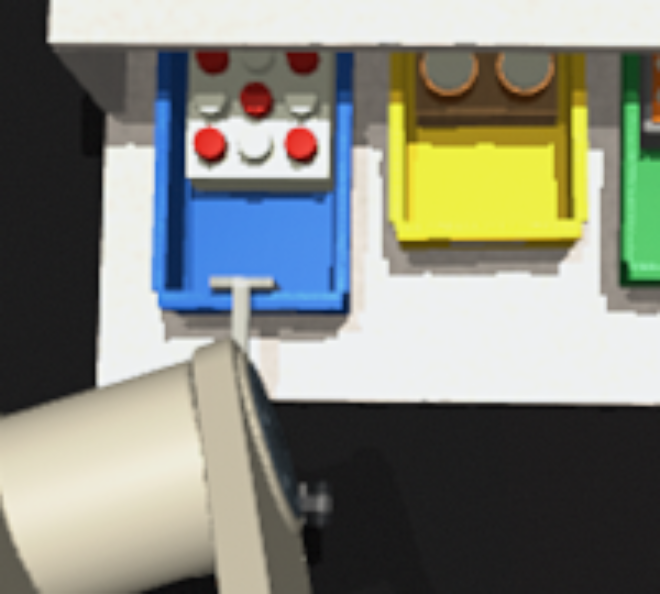

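```bash
cat > lip.py <<'E'
import sys,cv2
from h import *
o=np.array([570.67,3.3]); ex=np.array([.99964,-.0269]);ey=np.array([.0269,.99964])
f=r.grab_frame('top') if len(sys.argv)<2 else cv2.imread(sys.argv[1])[:,:,::-1]
hsv=cv2.cvtColor(f.copy(),cv2.COLOR_RGB2HSV)
A=[]
for c in list(range(194,209))+list(range(219,240)):
    v=f[:,c].astype(int); m=(hsv[:,c,0]>100)&(hsv[:,c,0]<125)&(hsv[:,c,1]>140)&(v[:,2]>170)
    k=[i for i in range(100,230) if m[i]]
    if k: 
        p=ray('top',c,max(k)+.5,85)[:2]-o; A.append((c,max(k),p@ex,p@ey))
A=np.array(A);print('rows',A[:,1].astype(int)); print('front med',np.median(A[:,2]), 'slope',np.polyfit(A[:,3],A[:,2],1), len(A))
E
python3 lip.py pics/top0.png; python3 lip.py
```

```text
rows [153 153 153 153 153 153 153 153 153 153 153 153 153 153 153 152 152 152
 152 152 152 152 152 152 152 152 152 152 152 152 152 152 151 151 151 151]
front med 97.17519404746353 slope [-5.02543068e-02  1.03582207e+02] 36
rows [172 172 172 172 172 172 172 172 172 172 172 173 173 173 173 173 173 173
 173 173 173 172 172 172 172 172 173 173 173 173 173 173 173 173 173 173]
front med 52.27922630128699 slope [9.80020733e-03 5.14307398e+01] 36
```

>>> jog_arm:
  series:
    - [[0.5,0,0,0,0,0,1.5],[1.0,0,0,0,0,0,1.5],[1.5,0,0,0,0,0,1.5],[2.0,0,0,0,0,0,1.5],[2.5,0,0,0,0,0,1.5]]

```text
clock: 10.05
eef_pos: [476.3, 151.2, 67.5]
tcp_rot: [-3.141, -0.0, 3.116]
contact_force: [3.3, 1.2, -2.9]
opening: 0.254
```

>>> jog_arm:
  series:
    - [[0.5,0,0,0,0,0,1.5],[1.0,0,0,0,0,0,1.5],[1.4,0,0,0,0,0,1.5],[1.7,0,0,0,0,0,1.5],[1.9,0,0,0,0,0,1.5]]

```text
clock: 10.68
eef_pos: [457.7, 151.8, 67.6]
tcp_rot: [3.142, 0.0, 3.116]
contact_force: [1.2, -0.1, -2.8]
opening: 0.247
```

```bash
python3 go.py 449 149.4 67 178.46; python3 lip.py
python3 - <<'E'
from rig import r
import cv2
f=r.grab_frame('top')[160:230,170:270]; cv2.imwrite(f"pics/top6.png",cv2.resize(cv2.cvtColor(f,cv2.COLOR_RGB2BGR),None,fx=8,fy=8,interpolation=0))
E
```

```text
t 10.675 pos [457.7 151.8  67.6] rpy [180.     0.   178.56] F [ 1.2 -0.1 -2.8] op 0.247
shift [ 0.86 -0.26  0.06] rot [0.  0.  0.1] q [ 0.32  0.37  2.06  0.    0.71 -1.23]
rows [193 193 193 193 193 193 193 193 193 193 193 193 193 193 193 193 193 193
 193 193 193 193 193 193 193 193 193 193 193 193 193 193 193 193 193 193]
front med 9.222184397437546 slope [-0.01085635 10.64726673] 36
```

View pics/top6.png

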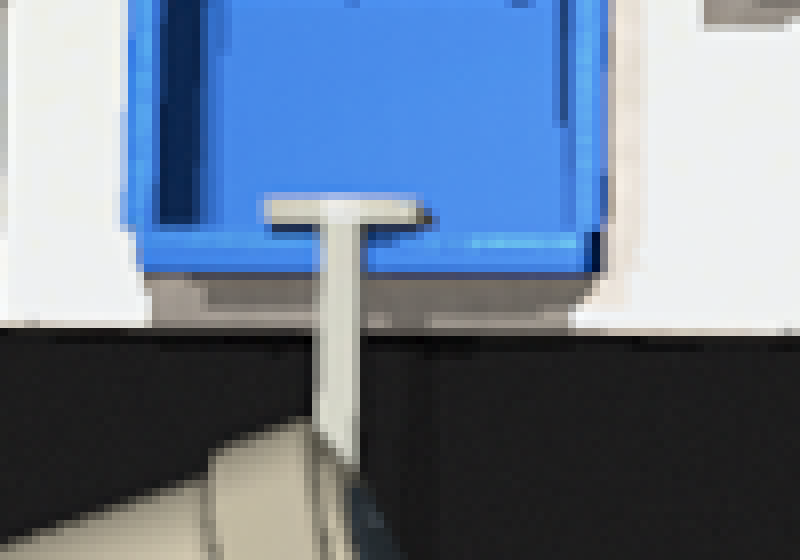

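>>> jog_arm:
  series:
    - [[0.2,0,0,0,0,0,1.5],[0.4,0,0,0,0,0,1.5],[0.6,0,0,0,0,0,1.5],[0.75,0,0,0,0,0,1.5],[0.75,0,0,0,0,0,1.5]]

```text
clock: 11.4
eef_pos: [450.1, 151.9, 67.6]
tcp_rot: [-3.142, -0.0, 3.116]
contact_force: [0.1, -0.3, -2.3]
opening: 0.247
```

```bash
cat >> lip.py <<'E'
g=hsv[:,:,2].astype(int)
for c in (195,200,205,225,235,180,260): print(c,f[192:206,c].tolist() if c in(200,235) else '', proj('top',[*(o+ey*((ray('top',c,200,85)[:2]-o)@ey)),85]).round(2))
E
python3 go.py 449 149.4 67 178.46; python3 lip.py
python3 - <<'E'
from rig import r
import cv2
f=r.grab_frame('top')[160:230,170:270]; cv2.imwrite(f"pics/top7.png",cv2.resize(cv2.cvtColor(f,cv2.COLOR_RGB2BGR),None,fx=8,fy=8,interpolation=0))
f=r.grab_frame("scene")[130:260,240:420]; cv2.imwrite(f"pics/scene7.png",cv2.resize(cv2.cvtColor(f,cv2.COLOR_RGB2BGR),None,fx=3.3,fy=3.3))
E
```

```text
t 11.4 pos [450.1 151.9  67.6] rpy [-1.8000e+02 -2.0000e-02  1.7856e+02] F [ 0.1 -0.3 -2.3] op 0.247
shift [ 0.1  -0.26  0.06] rot [-0.   -0.02  0.1 ] q [ 0.32  0.36  2.08  0.    0.7  -1.22]
rows [196 196 196 196 196 196 196 196 196 196 196 196 196 196 196 196 196 197
 197 197 197 196 196 197 197 197 197 197 197 197 197 197 197 197 197 197]
front med 2.2106941895916536 slope [ 0.01735804 -0.68747352] 36
195  [195.07 197.55]
200 [[72, 142, 233], [74, 144, 232], [67, 133, 230], [69, 136, 233], [57, 123, 225], [56, 88, 157], [96, 92, 86], [112, 106, 98], [100, 95, 90], [55, 53, 50], [7, 7, 9], [13, 13, 13], [16, 16, 16], [16, 14, 15]] [200.06 197.6 ]
205  [205.06 197.66]
225  [225.05 197.88]
235 [[77, 145, 237], [81, 151, 232], [86, 158, 230], [77, 143, 236], [71, 138, 235], [58, 107, 190], [83, 80, 79], [116, 110, 101], [112, 107, 101], [86, 81, 76], [20, 20, 18], [11, 11, 10], [15, 14, 16], [15, 16, 15]] [235.04 197.99]
180  [180.08 197.38]
260  [260.03 198.26]
```

View pics/top7.png

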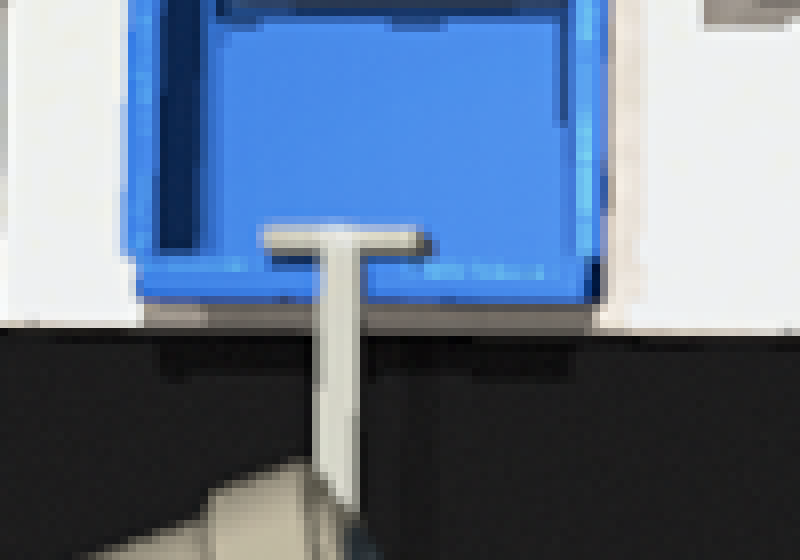

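View pics/scene7.png

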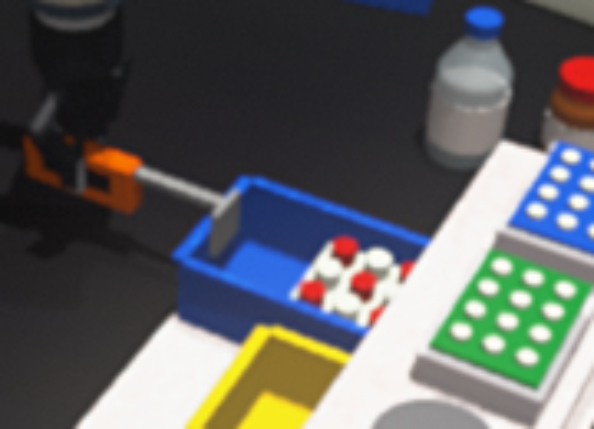

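Run:
```python
from h import *
import cv2
t=cv2.imread('pics/top0.png')
for c in(178,200,220,250,300,340,390): print(c,t[197:209,c,1].tolist(), 'top edge est', proj('top',[570.58+.0269*ray('top',c,202,15)[1],ray('top',c,202,15)[1],15]).round(2),'15mm below',proj('top',[570.58+.0269*ray('top',c,202,15)[1],ray('top',c,202,15)[1],0]).round(2))
s=cv2.imread('pics/scene0.png')
cv2.imwrite('pics/z8.png',cv2.resize(s[185:330,205:330],None,fx=4,fy=4,interpolation=0))
```

```text
178 [240, 241, 243, 211, 25, 17, 29, 30, 28, 28, 27, 28] top edge est [178.01 200.37] 15mm below [179.44 200.98]
200 [240, 241, 245, 225, 42, 12, 28, 28, 29, 28, 30, 28] top edge est [200.   200.62] 15mm below [201.13 201.22]
220 [240, 241, 244, 229, 86, 12, 28, 28, 28, 28, 28, 28] top edge est [220.   200.84] 15mm below [220.84 201.45]
250 [240, 240, 242, 241, 188, 19, 16, 28, 28, 27, 29, 28] top edge est [249.99 201.18] 15mm below [250.41 201.78]
300 [240, 240, 241, 244, 228, 76, 11, 27, 28, 28, 28, 28] top edge est [299.99 201.74] 15mm below [299.7  202.33]
340 [240, 240, 240, 242, 241, 192, 26, 17, 28, 27, 29, 29] top edge est [340.01 202.19] 15mm below [339.14 202.78]
390 [240, 240, 240, 240, 244, 229, 83, 8, 28, 27, 29, 29] top edge est [390.03 202.75] 15mm below [388.44 203.33]
```

View pics/z8.png

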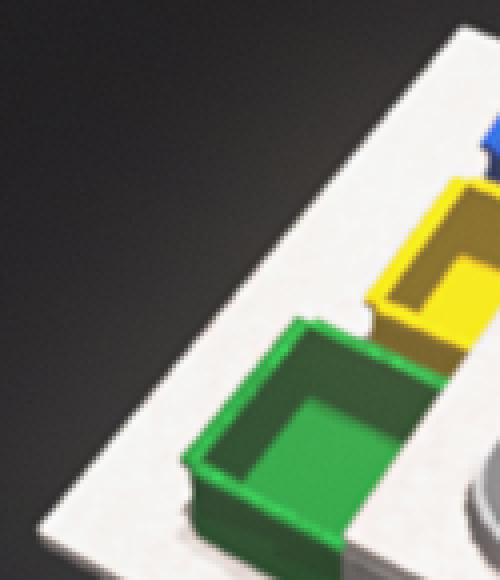

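>>> jog_arm:
  series:
    - [[0.1,0,0,0,0,0,1.5],[0.13,0,0,0,0,0,1.5],[0.13,0,0,0,0,0,1.5]]

```text
clock: 11.92
eef_pos: [449.1, 152.0, 67.6]
tcp_rot: [3.142, 0.0, 3.116]
contact_force: [1.9, -0.5, -2.6]
opening: 0.248
```

```bash
python3 go.py 449 149.4 67 178.46; python3 lip.py
```

```text
t 11.925 pos [449.1 152.   67.6] rpy [1.8000e+02 1.0000e-02 1.7856e+02] F [ 1.9 -0.5 -2.6] op 0.248
shift [ 0.01 -0.26  0.06] rot [0.   0.01 0.1 ] q [ 0.32  0.36  2.08 -0.    0.7  -1.22]
rows [197 197 197 197 197 197 197 197 197 197 197 197 197 197 197 197 197 197
 197 197 197 197 197 197 197 197 197 197 197 197 197 197 197 197 197 197]
front med 0.7178014905201009 slope [-0.01107541  2.16949675] 36
195  [195.07 197.55]
200 [[74, 143, 233], [79, 153, 234], [75, 146, 233], [67, 134, 231], [69, 137, 234], [56, 112, 204], [71, 70, 74], [114, 107, 98], [99, 95, 89], [54, 52, 49], [7, 7, 8], [13, 11, 12], [15, 14, 14], [15, 14, 15]] [200.06 197.6 ]
205  [205.06 197.66]
225  [225.05 197.88]
235 [[78, 145, 237], [88, 163, 238], [98, 178, 238], [79, 148, 235], [79, 146, 239], [63, 125, 221], [68, 73, 105], [118, 110, 99], [113, 108, 100], [85, 82, 76], [21, 18, 19], [11, 10, 10], [16, 16, 16], [15, 15, 17]] [235.04 197.99]
180  [180.08 197.38]
260  [260.03 198.26]
```

The lip is now flush within about 1 mm (image residual about 0.5–0.9 mm) and square to the edge. Next I unhook: back the foot off the lip, then lift.

>>> jog_arm:
  series:
    - [[-0.5,0,0,0,0,0,1.5],[-1.0,0,0,0,0,0,1.5],[-1.2,0,-1,0,0,0,1.5],[-1.2,0,-3,0,0,0,1.5],[-1.2,0,-6,0,0,0,1.5]]

```text
clock: 12.6
eef_pos: [460.5, 151.5, 128.2]
tcp_rot: [-3.141, -0.002, 3.116]
contact_force: [0.5, -1.1, -1.3]
opening: 0.25
```

>>> jog_arm:
  series:
    - [[0,0,-2.5,0,0,0,1.5],[0,0,-2.5,0,0,0,1.5]]

```text
clock: 12.85
eef_pos: [462.4, 152.1, 154.7]
tcp_rot: [3.14, 0.004, 3.116]
contact_force: [0.1, 0.0, -1.2]
opening: 0.246
```

```bash
python3 go.py 370 152 152 178.46; python3 lip.py|head -4
python3 - <<'E'
from rig import r
import cv2
f=r.grab_frame("scene")[130:260,240:420]; cv2.imwrite(f"pics/scene8.png",cv2.resize(cv2.cvtColor(f,cv2.COLOR_RGB2BGR),None,fx=3.3,fy=3.3))
E
```

```text
t 12.85 pos [462.4 152.1 154.7] rpy [179.92   0.22 178.55] F [ 0.1  0.  -1.2] op 0.246
shift [ 9.24 -0.24  0.23] rot [0.08 0.22 0.09] q [ 0.31  0.23  2.    0.    0.91 -1.23]
rows [197 197 197 197 197 197 197 197 174 174 174 174 174 174 174 197 197 197
 197 197 197 197 197 197 197 197 197 197 197 197 197 197 197 197 197 197]
front med 0.8821133480978112 slope [  0.24811253 -24.60910956] 36
195  [195.07 197.55]
```

View pics/scene8.png

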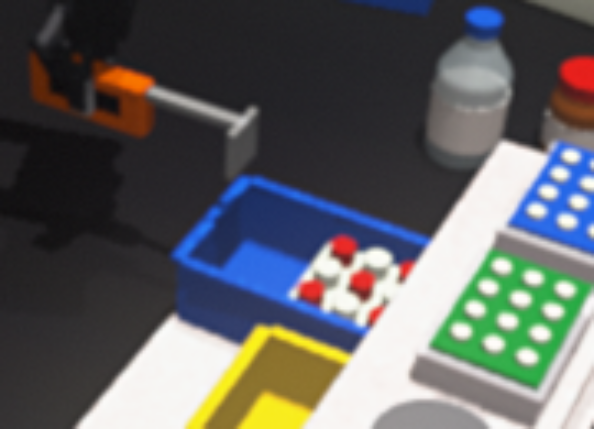

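The hook is clear: the foot at (240,140) is above the tote, and the tote hasn't moved. I'll retreat and lower it to the bench.

>>> jog_arm:
  series:
    - [[4,0,0,0,0,0,1.5],[8,0,0,0,0,0,1.5],[9.5,0,0,0,0,0,1.5],[9.5,0,3,0,0,0,1.5],[9.5,0,7,0,0,0,1.5]]

```text
clock: 13.58
eef_pos: [367.4, 154.7, 82.2]
tcp_rot: [3.14, 0.003, 3.117]
contact_force: [1.1, -0.4, -1.5]
opening: 0.248
```

>>> jog_arm:
  series:
    - [[0,0,3,0,0,0,1.5],[0,0,5,0,0,0,1.5],[0,0,6,0,0,0,1.5],[0,0,6,0,0,0,1.5]]

```text
clock: 14.08
eef_pos: [365.9, 153.9, 22.0]
tcp_rot: [-3.141, -0.001, 3.116]
contact_force: [-0.1, -0.7, -0.9]
opening: 0.252
```

```bash
python3 go.py 367 152 10.2 178.46
```

```text
t 14.075 pos [365.9 153.9  22. ] rpy [-1.7997e+02 -7.0000e-02  1.7856e+02] F [-0.1 -0.7 -0.9] op 0.252
shift [-0.12 -0.19  1.18] rot [-0.03 -0.07  0.1 ] q [ 0.39  0.37  2.26 -0.    0.52 -1.15]
```

>>> jog_arm:
  series:
    - [[0,0,0.5,0,0,0,1.5],[0,0,0.8,0,0,0,1.5],[0,0,1.0,0,0,0,1.5],[0,0,1.1,0,0,0,1.5],[0,0,1.1,0,0,0,1.5]]

```text
clock: 14.7
eef_pos: [366.1, 154.1, 11.6]
tcp_rot: [3.142, 0.0, 3.116]
contact_force: [0.7, -0.3, -1.2]
opening: 0.248
```

>>> jog_arm:
  series:
    - [[0,0,0.1,0,0,0,1.5],[0,0,0.1,0,0,0,1.5]]

```text
clock: 14.95
eef_pos: [366.1, 154.1, 10.6]
tcp_rot: [-3.142, 0.0, 3.116]
contact_force: [-0.5, 0.6, -1.0]
opening: 0.246
```

```bash
python3 go.py 367 152 10.2 178.46;python3 - <<'E'
from rig import r
import cv2
f=r.grab_frame("scene")[120:250,180:360]; cv2.imwrite(f"pics/scene9.png",cv2.resize(cv2.cvtColor(f,cv2.COLOR_RGB2BGR),None,fx=4,fy=4))
E
```

```text
t 14.95 pos [366.1 154.1  10.6] rpy [-180.      0.    178.56] F [-0.5  0.6 -1. ] op 0.246
shift [-0.1  -0.2   0.04] rot [-0.   0.   0.1] q [ 0.39  0.4   2.26 -0.    0.48 -1.15]
```

View pics/scene9.png

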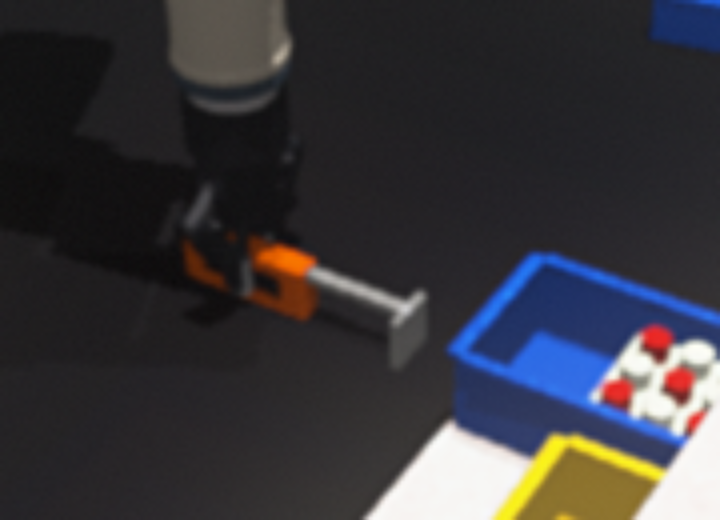

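>>> jog_arm:
  series:
    - [[0,0,0.05,0,0,0,1.5],[0,0,0.05,0,0,0,1.5]]

```text
clock: 15.25
eef_pos: [366.1, 154.1, 10.2]
tcp_rot: [3.142, 0.0, 3.116]
contact_force: [-0.0, -0.4, -0.9]
opening: 0.249
```

>>> jog_arm:
  series:
    - [[0,0,0.05,0,0,0,1.5],[0,0,0.05,0,0,0,1.5]]

```text
clock: 15.5
eef_pos: [366.1, 154.1, 10.1]
tcp_rot: [3.141, 0.0, 3.116]
contact_force: [-2.4, -0.3, 13.6]
opening: 0.246
```

Contact felt on the bench (Fz rose to 13.6 N). Releasing.

>>> jog_arm:
  series:
    - [[0,0,0,0,0,0,2.8],[0,0,0,0,0,0,4],[0,0,0,0,0,0,6],[0,0,0,0,0,0,6],[0,0,0,0,0,0,6]]

```text
clock: 16.12
eef_pos: [366.0, 154.0, 9.5]
tcp_rot: [-3.142, -0.0, 3.116]
contact_force: [-0.1, -0.3, -0.4]
opening: 0.705
```

>>> jog_arm:
  series:
    - [[0,0,-2,0,0,0,6],[0,0,-5,0,0,0,6],[0,0,-9,0,0,0,6],[0,0,-14,0,0,0,6],[0,0,-18,0,0,0,6]]

```text
clock: 16.75
eef_pos: [366.1, 154.1, 191.5]
tcp_rot: [3.141, 0.001, 3.116]
contact_force: [1.3, 0.8, -0.2]
opening: 0.705
```

>>> jog_arm:
  series:
    - [[0,10,0,0,0,0,6],[0,10,0,0,0,0,6],[0,20,0,0,0,0,6],[0,20,0,0,0,0,6],[0,20,0,0,0,0,6]]

```text
clock: 17.38
eef_pos: [371.0, 356.2, 189.3]
tcp_rot: [3.141, 0.0, 3.119]
contact_force: [0.3, -1.7, -0.5]
opening: 0.699
```

```bash
python3 go.py 367 152 10.2 178.46;python3 lip.py|head -3
python3 - <<'E'
from rig import r
import cv2
for n in("scene","top"):
    f=r.grab_frame(n); cv2.imwrite(f"pics/{n}10.png",cv2.cvtColor(f,cv2.COLOR_RGB2BGR))
a=cv2.imread('pics/top0.png').astype(int);b=cv2.imread('pics/top10.png').astype(int)
d=abs(a-b).max(2); print('yellow diff',d[95:160,255:320].max(),(d[95:160,255:320]>40).sum(),'green',(d[95:170,325:392]>40).sum())
cv2.imwrite('pics/z10.png',cv2.resize(b[120:330,130:330].astype('uint8'),None,fx=2.8,fy=2.8))
s=cv2.imread('pics/scene10.png'); cv2.imwrite('pics/s10.png',cv2.resize(s[110:290,150:390],None,fx=3.2,fy=3.2))
E
```

```text
t 17.375 pos [371.  356.2 189.3] rpy [1.7998e+02 1.0000e-02 1.7871e+02] F [ 0.3 -1.7 -0.5] op 0.699
shift [ -0.06 -20.43  17.91] rot [0.02 0.01 0.25] q [ 0.76  0.23  1.91  0.    1.   -0.79]
rows [197 197 197 197 197 197 197 197 197 197 197 197 197 197 197 197 197 197
 197 197 197 197 197 197 197 197 197 197 197 197 197 197 197 197 197 197]
front med 0.7178014905201009 slope [-0.01107541  2.16949675] 36
yellow diff 7 0 green 0
```

View pics/z10.png

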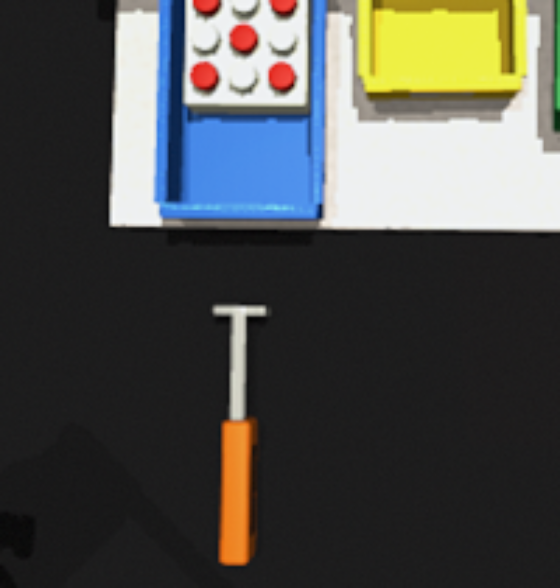

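View pics/s10.png

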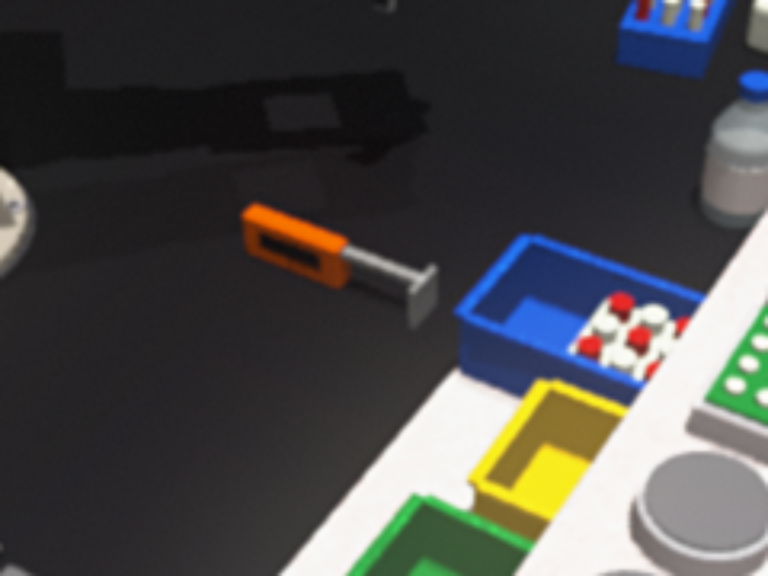

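The hook stands upright at about (240,440) in the top crop. The blue tote's front is at the edge, and the yellow and green totes haven't changed. Handing in.

```bash
python3 -c "
from rig import r
print(r.sign_off(), r.sense()['clock'])"
```

```text
the job is handed in; nothing more can be done
the job is handed in; nothing more can be done
```

I dragged the blue tote forward with the hook until its front was flush with the rack edge, to within about 1 mm. I then unhooked and stood the hook upright on the bench in front of the rack. I handed the job in at about 17.5 s on the robot's clock.

- **Pull:** I gripped the hook at its handle, turned it 180° and lowered its foot behind the blue lip. The pull toward the robot measured about 3–4 N. The gripper never moved the tote, and the tote ended nearly square to the edge.
- **Flushness:** My two measures disagree slightly. The final top picture puts the lip about 0.5–0.9 mm behind the edge, while the arm's position suggests about 1–1.5 mm past it. That difference is within the roughly 2 mm calibration error.
- **Other totes:** In the top camera, the yellow and green areas showed no changed pixels between the first and last pictures.
- **Forces and hook:** The highest contact force reported was about 14 N, when the hook touched down. It stayed upright after release, with the gripper well clear.

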